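# Find the latched key on the conveyor's selector station and release it

### The arm

A 6-joint arm with a two-finger parallel gripper is mounted at the origin on a cart in front of the work surface, level with it; the furniture and walls round the work are solid. World frame = base frame: x ahead of the robot, y to its left, z up, the work surface at z = 0. Lengths are in m, angles in rad, forces in N, time in s.
With the tool pointing down it reaches from about 0.325 to 0.775 m from the base axis. Payload 5.5 kg.
Tool frame: the origin (TCP) lies at the very end of the fingers, on their centre line; the grasp point (between the pads) lies 19 mm behind it (r.hold_point_z is the distance from the TCP to the grasp point, in m); y points along the fingers, z is the direction in which the jaws open and shut, and the axes are right-handed (so a half turn about y gives the same grasp; the last joint's range is limited). The gripper opens to 85 mm and grips with 20 to 120 N. Pads are 22 mm wide; open, the fingers measure 114 mm over their backs; the gripper's body (76 mm by 85 mm) begins 54 mm behind the grasp point. The pads swing forward as they close: fully open they stand 13 mm farther back than shut.
Start: joints at [-1.324, 0.091, 1.231, -0, 1.82, -0.057], TCP at [0.179, -0.573, 0.231] pointing down, gripper open.
Joint ranges: [-2.87, 2.87], [-0.86, 2.18], [0.17, 2.46], [-1.51, 4.65], [0.06, 2.69], [-2.65, 2.65]. Speed limits (rad/s): [2.57, 2.57, 3.01, 3.14, 3.14, 3.14].

### API

Orientations are given as a rotation vector (axis times angle).
In Python, from workcell import r gives the robot as it stands.
- The arm moves only by the tool servo_tool, never from a script. Its argument "steps" is a list of rows, each a list of 5 numbers: the opening, from -1 (shut) to 1 (fully open), then the shift along the tool's x, y, z in cm, then the turn about the tool's y in rad. In form: [[hand, dx, dy, dz, twist], ...]. A call has 1 to 10 rows; each row is the pose to reach, as a shift and turn from the pose commanded when the call began, along the tool's axes at that moment; what a row does not reach only later rows make up. A row lasts 1/8 s, in which the tool goes at most 62.5 mm and 10.7 degrees, less where a joint would pass 70% of its speed; a pose out of reach is approached as far as the arm can. A call with a gripper value outside its range is refused whole. The fingers move at their own pace and stop on an object; "grip_force" is the grip in N (left out, the last holds). Time passes only in rows, so rows that repeat a pose let the fingers close. It gives the time, the measured TCP pose, the force and the opening at its end, in the units of the state.
- r.read_state(): the state, without advancing time (a new reading comes with each control period).
- r.snapshot(name): name is "scene" or "top" or "wrist"; returns (picture, depth): 400x640x3 uint8, blue, green, red; 400x640 float32, m along the optical axis (not along the pixel's ray), 0 where there is no reading.
- r.camera_info(name): a dict with "fx", "fy", "cx", "cy" (pixels), "rvec" (rotation vector, rad) and "tvec" (3), from world to camera coordinates, as OpenCV has them. Camera axes: x right, y down, z forward; pixel columns grow to the right and rows downward; lengths in m; the calibration is good to about 2 mm. A picture is of the moment at which its call begins: read the wrist's pose just before it. camera_info takes no time and is no camera call; for the wrist camera it gives the pose at the moment of the call.
- r.sign_off(): hands the job in, once; it reports no verdict.
The state is a dict: "time_s": time; "q": joint angles; "qvel": joint speeds; "tau": joint torques, N m; "ee_pos": TCP position; "eef_rot": TCP orientation; "contact_force": force on the tool from outside, world axes, zero at the start; "moment": the same for the moment, N m; "grip_width": finger opening in m.
Only numpy, scipy, OpenCV 4.12 (cv2) and the standard library are available. Lean on these libraries where they do the work, as an engineer would, in place of code of your own. Each camera call takes 0.05 s, during which the arm holds its last target.

### The job

The conveyor can only be started when all four keys of the grey selector station on the bench stand out, and one has been left latched in. Working along the row from the robot's left to its right, tap each key lightly with the fingertips to feel which one is latched, without pushing a free key in; then press the latched key fully in and let go, so that it springs out level with the others. Leave the loose parts and tools on the bench where they are.

Things in the scene. Friction and masses are not known exactly. Their poses are not given: they have to be found in the camera images.
- station: The selector station: a grey die-cast box, 256 mm along its y by 98 mm along its x, with an aluminium cover plate 46 mm above the bench, screwed down by four ears (over the ears 302 mm long). It cannot move. Origin on the bench under its middle; z up; its x points away from the robot and its y to the robot's left (turned by up to 14 degrees). The four keys stand in a row along its y, centred on x = 0, at y = +82.5, +27.5, -27.5 and -82.5 mm (left to right).
- cap_a: Cap of one of four identical grey push keys, 34 by 34 mm, three ribs 0.5 mm high across its flat top; origin at the middle of the top face, z up. Its place in the row changes. The top of a key that stands out is 63 mm above the bench, the latched key's about 58.7 mm. Round each cap a bezel frame 42 by 42 mm stands 3 mm above the cover plate.
- key_a (a joint): How far cap_a is in, in m: 0 standing out, about 0.0043 latched, 0.010 at its stop. A free key moves from 1.5 N, plus 0.5 N per mm (about 7 N at the stop); a 2 to 3 N tap gives 1 to 3 mm. Pressed beyond 8 mm and let go, it latches. The latched key is stiff under such a tap (under 1 mm), moves on from about 4 N and, pressed to the stop and let go, springs out. Press slower than 0.1 m/s.
- cap_b: Cap of one of four identical grey push keys, 34 by 34 mm, three ribs 0.5 mm high across its flat top; origin at the middle of the top face, z up. Its place in the row changes. The top of a key that stands out is 63 mm above the bench, the latched key's about 58.7 mm. Round each cap a bezel frame 42 by 42 mm stands 3 mm above the cover plate.
- key_b (a joint): How far cap_b is in, in m: 0 standing out, about 0.0043 latched, 0.010 at its stop. A free key moves from 1.5 N, plus 0.5 N per mm (about 7 N at the stop); a 2 to 3 N tap gives 1 to 3 mm. Pressed beyond 8 mm and let go, it latches. The latched key is stiff under such a tap (under 1 mm), moves on from about 4 N and, pressed to the stop and let go, springs out. Press slower than 0.1 m/s.
- cap_c: Cap of one of four identical grey push keys, 34 by 34 mm, three ribs 0.5 mm high across its flat top; origin at the middle of the top face, z up. Its place in the row changes. The top of a key that stands out is 63 mm above the bench, the latched key's about 58.7 mm. Round each cap a bezel frame 42 by 42 mm stands 3 mm above the cover plate.
- key_c (a joint): How far cap_c is in, in m: 0 standing out, about 0.0043 latched, 0.010 at its stop. A free key moves from 1.5 N, plus 0.5 N per mm (about 7 N at the stop); a 2 to 3 N tap gives 1 to 3 mm. Pressed beyond 8 mm and let go, it latches. The latched key is stiff under such a tap (under 1 mm), moves on from about 4 N and, pressed to the stop and let go, springs out. Press slower than 0.1 m/s.
- cap_d: Cap of one of four identical grey push keys, 34 by 34 mm, three ribs 0.5 mm high across its flat top; origin at the middle of the top face, z up. Its place in the row changes. The top of a key that stands out is 63 mm above the bench, the latched key's about 58.7 mm. Round each cap a bezel frame 42 by 42 mm stands 3 mm above the cover plate.
- key_d (a joint): How far cap_d is in, in m: 0 standing out, about 0.0043 latched, 0.010 at its stop. A free key moves from 1.5 N, plus 0.5 N per mm (about 7 N at the stop); a 2 to 3 N tap gives 1 to 3 mm. Pressed beyond 8 mm and let go, it latches. The latched key is stiff under such a tap (under 1 mm), moves on from about 4 N and, pressed to the stop and let go, springs out. Press slower than 0.1 m/s.
- body0: Bystander, loose on the bench: violet three-ring spinner body, 45 by 49 by 6 mm; origin at the middle of its underside. Leave it alone.
- body1: Bystander, loose on the bench: green three-ring spinner body, 45 by 49 by 6 mm; origin at the middle of its underside. Leave it alone.
- cap2: Bystander, loose on the bench: small round spinner cap, 22 mm across, 8 mm high; origin at the middle of its underside. Leave it alone.
- hex_key: Bystander, loose on the bench: black L-shaped hexagon key, 83 by 31 by 5 mm; origin at the middle of its underside. Leave it alone.
- tweezers: Bystander, loose on the bench: flat steel tweezers, 125 by 12 by 9 mm; origin at the middle of its underside. Leave it alone.
- screwdriver: Bystander, loose on the bench: screwdriver with a thick handle, 200 mm long, 28 mm high; origin at the middle of its underside. Leave it alone.
- brush: Bystander, loose on the bench: flat wooden dusting brush, 168 by 32 by 12 mm; origin at the middle of its underside. Leave it alone.
- measuring_cup: Bystander, loose on the bench: steel measuring cup, 54 mm across, 70 mm high, standing upright; origin at the middle of its underside. Leave it alone.

How it is judged:
On the way, in this order (a step that is already met when the one before it is completed fails the run):
1. the leftmost key is tapped, while the latched key is still in (((contact force between the fingers and cap_a above 0.3 N and y of cap_a in the frame of station between 0.0625 and 0.1025 m) or (contact force between the fingers and cap_b above 0.3 N and y of cap_b in the frame of station between 0.0625 and 0.1025 m) or (contact force between the fingers and cap_c above 0.3 N and y of cap_c in the frame of station between 0.0625 and 0.1025 m) or (contact force between the fingers and cap_d above 0.3 N and y of cap_d in the frame of station between 0.0625 and 0.1025 m)) and ((value of joint key_a above 0.0028 m and distance of cap_a from where it was at the start of the episode below 0.0022 m) or (value of joint key_b above 0.0028 m and distance of cap_b from where it was at the start of the episode below 0.0022 m) or (value of joint key_c above 0.0028 m and distance of cap_c from where it was at the start of the episode below 0.0022 m) or (value of joint key_d above 0.0028 m and distance of cap_d from where it was at the start of the episode below 0.0022 m))), for 0.02 s.
2. the second key from the left is tapped, while the latched key is still in (((contact force between the fingers and cap_a above 0.3 N and y of cap_a in the frame of station between 0.0075 and 0.0475 m) or (contact force between the fingers and cap_b above 0.3 N and y of cap_b in the frame of station between 0.0075 and 0.0475 m) or (contact force between the fingers and cap_c above 0.3 N and y of cap_c in the frame of station between 0.0075 and 0.0475 m) or (contact force between the fingers and cap_d above 0.3 N and y of cap_d in the frame of station between 0.0075 and 0.0475 m)) and ((value of joint key_a above 0.0028 m and distance of cap_a from where it was at the start of the episode below 0.0022 m) or (value of joint key_b above 0.0028 m and distance of cap_b from where it was at the start of the episode below 0.0022 m) or (value of joint key_c above 0.0028 m and distance of cap_c from where it was at the start of the episode below 0.0022 m) or (value of joint key_d above 0.0028 m and distance of cap_d from where it was at the start of the episode below 0.0022 m))), for 0.02 s.
3. the third key from the left is tapped, while the latched key is still in (((contact force between the fingers and cap_a above 0.3 N and y of cap_a in the frame of station between -0.0475 and -0.0075 m) or (contact force between the fingers and cap_b above 0.3 N and y of cap_b in the frame of station between -0.0475 and -0.0075 m) or (contact force between the fingers and cap_c above 0.3 N and y of cap_c in the frame of station between -0.0475 and -0.0075 m) or (contact force between the fingers and cap_d above 0.3 N and y of cap_d in the frame of station between -0.0475 and -0.0075 m)) and ((value of joint key_a above 0.0028 m and distance of cap_a from where it was at the start of the episode below 0.0022 m) or (value of joint key_b above 0.0028 m and distance of cap_b from where it was at the start of the episode below 0.0022 m) or (value of joint key_c above 0.0028 m and distance of cap_c from where it was at the start of the episode below 0.0022 m) or (value of joint key_d above 0.0028 m and distance of cap_d from where it was at the start of the episode below 0.0022 m))), for 0.02 s.
4. the rightmost key is tapped, while the latched key is still in (((contact force between the fingers and cap_a above 0.3 N and y of cap_a in the frame of station between -0.1025 and -0.0625 m) or (contact force between the fingers and cap_b above 0.3 N and y of cap_b in the frame of station between -0.1025 and -0.0625 m) or (contact force between the fingers and cap_c above 0.3 N and y of cap_c in the frame of station between -0.1025 and -0.0625 m) or (contact force between the fingers and cap_d above 0.3 N and y of cap_d in the frame of station between -0.1025 and -0.0625 m)) and ((value of joint key_a above 0.0028 m and distance of cap_a from where it was at the start of the episode below 0.0022 m) or (value of joint key_b above 0.0028 m and distance of cap_b from where it was at the start of the episode below 0.0022 m) or (value of joint key_c above 0.0028 m and distance of cap_c from where it was at the start of the episode below 0.0022 m) or (value of joint key_d above 0.0028 m and distance of cap_d from where it was at the start of the episode below 0.0022 m))), for 0.02 s.
5. the latched key is pressed in beyond its latched depth (((value of joint key_a above 0.007 m and distance of cap_a from where it was at the start of the episode below 0.0065 m) or (value of joint key_b above 0.007 m and distance of cap_b from where it was at the start of the episode below 0.0065 m) or (value of joint key_c above 0.007 m and distance of cap_c from where it was at the start of the episode below 0.0065 m) or (value of joint key_d above 0.007 m and distance of cap_d from where it was at the start of the episode below 0.0065 m))), for 0.02 s.
At the end, for the whole second after the job is handed in: All four keys stand out (each pressed in less than 1.5 mm), no finger touches a key, and every loose thing lies within 20 mm of where it was (value of joint each of key_a, key_b, key_c, key_d below 0.0015 m and contact force between the fingers and cap_a below 0.1 N and contact force between the fingers and cap_b below 0.1 N and contact force between the fingers and cap_c below 0.1 N and contact force between the fingers and cap_d below 0.1 N and distance of each of body0, body1, cap2, hex_key, tweezers, screwdriver, brush, measuring_cup from where it was at the start of the episode below 0.02 m).
It fails at once if a key that stood out is pushed in more than 7.5 mm, nearly to where it latches (distance of any of cap_a, cap_b, cap_c, cap_d from where it was at the start of the episode above 0.0075 m).
It fails at once if a loose thing on the bench is shifted or lifted more than 20 mm (distance of any of body0, body1, cap2, hex_key, tweezers, screwdriver, brush, measuring_cup from where it was at the start of the episode above 0.02 m).
It also fails if it takes over 43 s, if anything falls off the work surface, if the arm or the gripper's body presses on something with over 40 N, if the wrist force passes 120 N, or if a joint passes its speed limit or range.

## Working session

There is one attempt and no reset: what is moved stays moved. The work goes in short steps, Python scripts to look and compute and a tool call to move; the robot and the scene stay as the last step left them, time stands still between calls to the robot, and variables do not carry over. Pictures are saved under pics/ and viewed, and the job is handed in when it is done.

Besides the shell and the picture viewer there is one more tool, called after "Call:" by a JSON object that holds its "op" and its "data", one argument or row to a line. servo_tool: Moves the arm, as the interface text tells. Its arguments: {"type":"object","properties":{"steps":{"type":"array"},"grip_force":{"type":"number"}},"required":["steps"]}

```bash
mkdir -p pics; ls; cat > h.py <<'E'
import numpy as np, cv2
from workcell import r
def cam(n):
    c=r.camera_info(n); R=cv2.Rodrigues(np.array(c['rvec'],float))[0]; return c,R,np.array(c['tvec'],float).ravel()
def ray(n,uv,z,c3=None):
    c,R,t=c3 or cam(n); d=R.T@np.array([(uv[0]-c['cx'])/c['fx'],(uv[1]-c['cy'])/c['fy'],1]); o=-R.T@t
    return o+d*(z-o[2])/d[2]
E
python3 - <<'E'
from h import *
for n in ("scene","top"):
    p,d=r.snapshot(n); cv2.imwrite(f"pics/{n}0.png",p); np.save(f"{n}0.npy",d)
    print(n,r.camera_info(n))
s=r.read_state(); print(s); print(cv2.Rodrigues(np.array(s['eef_rot']))[0])
E
```

```text
pics
scene {'fx': 419.7168540109434, 'fy': 419.7168540109434, 'cx': 319.71323020851383, 'cy': 205.05740464271244, 'rvec': array([ 0.6839722 , -2.4298901 ,  1.36881752]), 'tvec': array([0.42397552, 0.20816936, 0.71698256])}
top {'fx': 512.1220713319013, 'fy': 512.1220713319013, 'cx': 318.87869706195744, 'cy': 190.58442117616528, 'rvec': array([ 2.21323101, -2.18780098,  0.07101069]), 'tvec': array([0.00827017, 0.50636656, 1.24386487])}
{'time_s': 0.1, 'q': array([-1.32370832e+00,  9.18138289e-02,  1.23178635e+00,  4.19918895e-06,
        1.81977042e+00, -5.66915356e-02]), 'qvel': array([-0.00093387, -0.00300679, -0.00385402,  0.00110609, -0.00161634,
        0.00206761]), 'tau': array([ 3.45300556e-03, -4.60216320e+01, -4.19218969e+01,  4.19028481e-05,
        1.05747645e-02, -1.59473394e-06]), 'ee_pos': array([ 0.17942141, -0.57228695,  0.23023401]), 'eef_rot': array([-0.31517202,  2.05973714, -2.05605164]), 'contact_force': array([ 0.88981654, -1.10073443,  0.37045971]), 'moment': array([ 0.00933123,  0.00505619, -0.00244314]), 'grip_width': 0.08530250559626133}
[[-9.54212453e-01 -4.30906971e-04  2.99129419e-01]
 [-2.99129711e-01  1.72494484e-03 -9.54210899e-01]
 [-1.04805620e-04 -9.99998419e-01 -1.77486092e-03]]
```

View pics/top0.png

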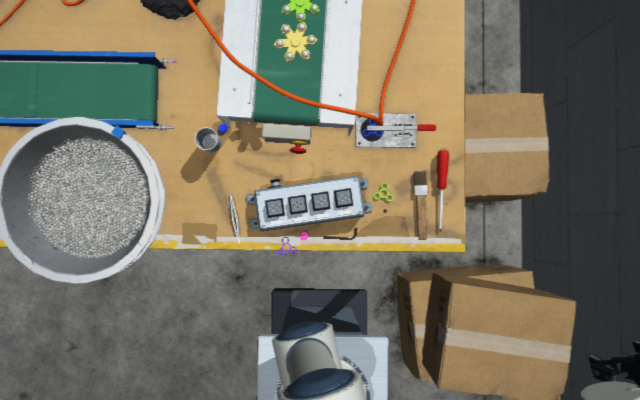

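View pics/scene0.png

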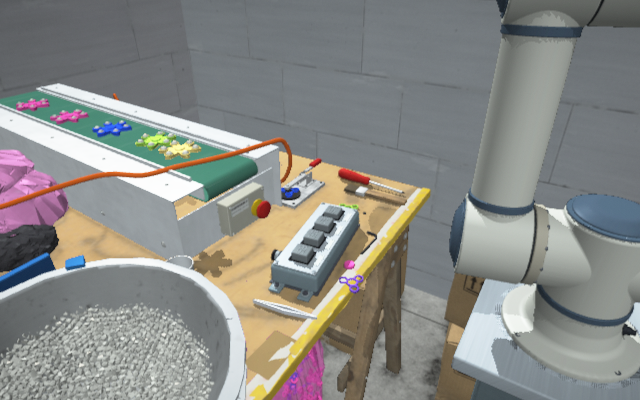

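The top view shows the station with four dark caps near (275,208), (297,204), (320,200) and (344,197). The tool is at the robot's right, outside the row. Next I'll measure the caps.

```bash
python3 - <<'E'
from h import *
p=cv2.imread("pics/top0.png"); d=np.load("top0.npy")
x0,y0=240,165
c=p[y0:250,x0:400]; cv2.imwrite("pics/crop0.png",cv2.resize(c,None,fx=5,fy=5,interpolation=cv2.INTER_NEAREST))
g=cv2.cvtColor(p,cv2.COLOR_BGR2GRAY)
C=cam("top")
m=(g<110).astype(np.uint8); m[:180]=0;m[225:]=0;m[:,:262]=0;m[:,360:]=0
n,l,s,ce=cv2.connectedComponentsWithStats(m)
for i in range(1,n):
    if s[i,4]>60: print(s[i],ce[i],ray("top",ce[i],0.062,C))
E
```

```text
[267 180  15   9  66] [273.72727273 183.95454545] [0.51805974 0.12135213 0.062     ]
[334 189  19  19 147] [342.06122449 198.79591837] [ 0.48492357 -0.04020946  0.062     ]
[311 192  19  19 141] [319.65248227 201.95035461] [0.4768686  0.01256432 0.062     ]
[288 195  19  20 145] [296.80689655 205.19310345] [0.46860771 0.06627277 0.062     ]
[265 198  20  20 144] [274.375      208.58333333] [0.46002568 0.11890932 0.062     ]
[293 214  67  11 346] [335.30346821 220.96820809] [ 0.43254096 -0.02476212  0.062     ]
```

View pics/crop0.png

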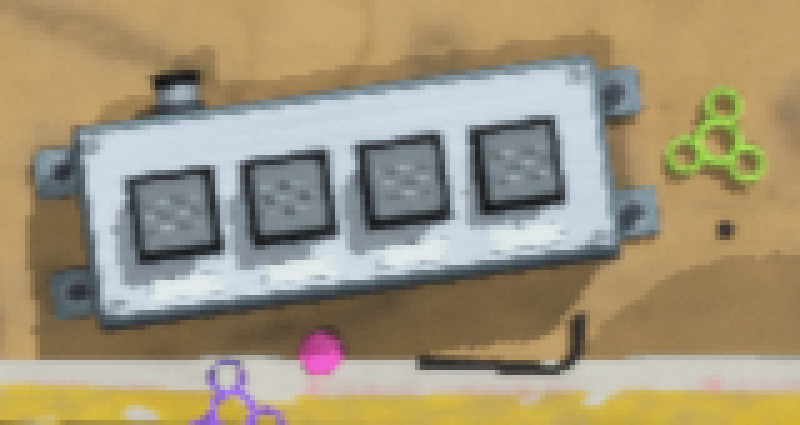

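The crop shows four bezel squares, centred in full-image pixels at about (274,207), (297,204), (320,201) and (343,198). I'll fit the plate outline from depth as a cross-check.

```bash
python3 - <<'E'
from h import *
d=np.load("top0.npy"); c,R,t=cam("top")
v,u=np.mgrid[165:240,240:380]; z=d[165:240,240:380]
P=np.stack([(u-c['cx'])/c['fx']*z,(v-c['cy'])/c['fy']*z,z],-1).reshape(-1,3)
W=(P-t)@R
ok=(z.ravel()>0)&(W[:,2]>0.036)&(W[:,2]<0.08)
m=np.zeros((75,140),np.uint8); m.ravel()[ok]=1
n,l,s,ce=cv2.connectedComponentsWithStats(m); k=1+np.argmax(s[1:,4]); ok=(l.ravel()==k)
print(s[k])
# rect on plate plane via ray casting
uv=np.c_[u.ravel()[ok],v.ravel()[ok]]
q=np.array([ray("top",a,0.046,(c,R,t))[:2] for a in uv])
rect=cv2.minAreaRect(q.astype(np.float32)); print(rect)
print(np.median(W[ok][:,2]), np.percentile(W[ok][:,2],[5,50,90,97]))
for a in [(274.3,207.3),(297,204),(320,201),(343,198)]: print(ray("top",a,0.049,(c,R,t)))
E
```

```text
[  14   11  110   54 4206]
((0.4757659435272217, 0.03898800164461136), (0.09780014306306839, 0.25343087315559387), 8.7530517578125)
0.04546322103842979 [0.0392235  0.04546322 0.06053965 0.06354789]
[0.46328871 0.12010714 0.049     ]
[0.47175964 0.06625602 0.049     ]
[0.47953892 0.0115873  0.049     ]
[ 0.48733156 -0.04317526  0.049     ]
```

Call:
{"op": "servo_tool", "data": {
  "steps": [
    [-1,-2.4,0.5,-2.9,0.02],
    [-1,-4.8,1,-5.8,0.04],
    [-1,-7.2,1.5,-8.7,0.06],
    [-1,-9.6,2,-11.6,0.08],
    [-1,-12,2.5,-14.5,0.1],
    [-1,-14.4,3,-17.4,0.12],
    [-1,-16.8,3.5,-20.3,0.14],
    [-1,-19.2,4,-23.2,0.15],
    [-1,-21.6,4.5,-26.1,0.151],
    [-1,-24,5,-29,0.151]
  ]
}}

```text
time_s: 1.35
ee_pos: [0.3219, -0.2228, 0.1807]
eef_rot: [-0.164, 2.143, -2.142]
contact_force: [0.2, -0.0, -0.3]
grip_width: 0.0
```

```bash
cat > st.py <<'E'
from h import *
c0=np.array([.4758,.0390]);a=np.deg2rad(8.75);ey=np.array([-np.sin(a),np.cos(a)])
def st():
    s=r.read_state(); R=cv2.Rodrigues(np.array(s['eef_rot']))[0]; p=np.array(s['ee_pos'])
    print('t',s['time_s'],'p',p.round(4),'F',np.round(s['contact_force'],2),'w',round(s['grip_width'],4)); print(R.round(4).tolist())
    for i,y in enumerate([.0825,.0275,-.0275,-.0825]):
        g=np.r_[c0+y*ey,0.075]; print('key',i+1,'shift cm to z=.075',(R.T@(g-p)*100).round(2))
    print('twist left', np.arctan2(*( lambda w:(w[0]*-ey[1]-w[1]*-ey[0], w@-ey))(R[:2,2])))
st()
E
python3 st.py
```

```text
t 1.35 p [ 0.3219 -0.2228  0.1807] F [ 0.25 -0.02 -0.26] w 0.0
[[-0.9884, -0.0003, 0.152], [-0.152, 0.0003, -0.9884], [0.0002, -1.0, -0.0004]]
key 1 shift cm to z=.075 [-19.19  10.58 -31.78]
key 2 shift cm to z=.075 [-19.19  10.58 -26.28]
key 3 shift cm to z=.075 [-19.19  10.58 -20.78]
key 4 shift cm to z=.075 [-19.19  10.57 -15.28]
twist left 0.00015103442621523919
```

Call:
{"op": "servo_tool", "data": {
  "steps": [
    [-1,-2.1,0.5,-3.5,0],
    [-1,-4.2,1,-7,0],
    [-1,-6.3,2,-10.5,0],
    [-1,-8.4,3,-14,0],
    [-1,-10.5,4,-17.5,0],
    [-1,-12.6,5,-21,0],
    [-1,-14.7,6,-24.5,0],
    [-1,-16.8,7,-28,0],
    [-1,-19.2,8,-31.8,0],
    [-1,-19.2,8,-31.8,0]
  ]
}}

```text
time_s: 2.6
ee_pos: [0.4626, 0.1216, 0.0994]
eef_rot: [-0.171, 2.142, -2.141]
contact_force: [0.5, 0.8, 0.5]
grip_width: 0.0003
```

```bash
python3 st.py; python3 - <<'E'
from h import *
C=cam("wrist"); p,d=r.snapshot("wrist"); cv2.imwrite("pics/w1.png",p); np.save("w1.npy",d)
c0=np.array([.4758,.0390]);a=np.deg2rad(8.75);ey=np.array([-np.sin(a),np.cos(a)])
c,R,t=C
for y in [.0825,.0275,-.0275,-.0825]:
    X=R@np.r_[c0+y*ey,.063]+t; print(c['fx']*X[0]/X[2]+c['cx'],c['fy']*X[1]/X[2]+c['cy'])
p,d=r.snapshot("scene"); cv2.imwrite("pics/s1.png",p)
E
```

```text
t 2.6 p [0.4626 0.1216 0.0994] F [0.46 0.83 0.47] w 0.0003
[[-0.9878, -0.0034, 0.1557], [-0.1557, -0.0, -0.9878], [0.0034, -1.0, -0.0005]]
key 1 shift cm to z=.075 [-0.06  2.44  0.12]
key 2 shift cm to z=.075 [-0.04  2.44  5.62]
key 3 shift cm to z=.075 [-0.02  2.43 11.12]
key 4 shift cm to z=.075 [ 0.    2.43 16.62]
twist left -0.0036682718587675097
317.8017697670372 228.074419335867
410.9554901251184 228.4735081982497
504.13332543806916 228.87270037384278
597.3352850711569 229.27199590276882
```

View pics/w1.png

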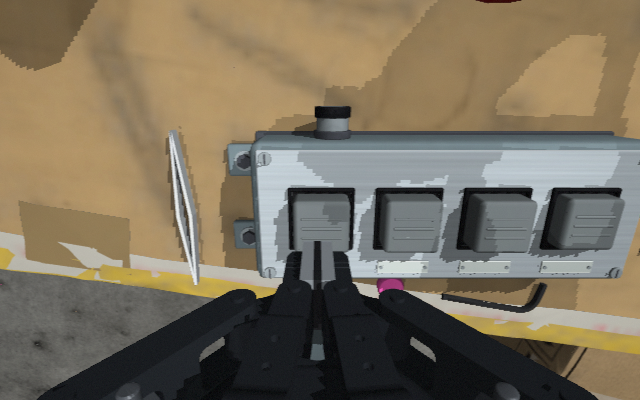

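View pics/s1.png

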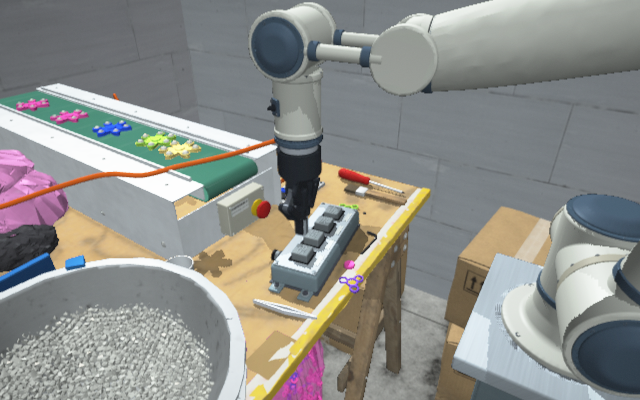

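```bash
python3 - <<'E'
from h import *
d0=np.load("w1.npy")
C=cam("wrist"); c,R,t=C; print(c['fx'],c['cx'],c['cy'],(-R.T@t).round(4)); print(R.round(3))
p,d=r.snapshot("wrist")
cv2.imwrite("pics/w1b.png",cv2.resize(p[130:290,230:640],None,fx=1.95,fy=1.95,interpolation=cv2.INTER_CUBIC))
v,u=np.mgrid[0:400,0:640]
P=np.stack([(u-c['cx'])/c['fx']*d,(v-c['cy'])/c['fy']*d,d],-1); W=((P.reshape(-1,3)-t)@R).reshape(400,640,3)
c0=np.array([.4758,.0390]);a=np.deg2rad(8.75);ey=np.array([-np.sin(a),np.cos(a)]);ex=np.array([ey[1],-ey[0]])
S=np.stack([(W[...,:2]-c0)@ex,(W[...,:2]-c0)@ey],-1)
for uv in [(325,225),(413,225),(505,225),(590,222),(325,265),(413,170),(505,170),(590,275)]:
    print(uv,W[uv[1],uv[0]].round(4),S[uv[1],uv[0]].round(4), d[uv[1],uv[0]])
for y in [.0825,.0275,-.0275,-.0825]:
    m=(abs(S[...,1]-y)<.026)&(abs(S[...,0])<.03)&(W[...,2]>.053)&(W[...,2]<.072)&(d>0)
    q=S[m]; print(y,m.sum(),np.median(W[m][:,2]),np.percentile(q,[1,99],axis=0).round(4).tolist())
E
```

```text
325.25871271736446 317.0472374560036 196.464497269823 [0.5374 0.1302 0.2421]
[[ 0.154 -0.988 -0.001]
 [-0.943 -0.147  0.297]
 [-0.294 -0.045 -0.955]]
(325, 225) [0.4652 0.1143 0.0622] [0.0009 0.0761] 0.19371606
(413, 225) [0.4733 0.0627 0.0626] [0.0012 0.0238] 0.19331546
(505, 225) [0.4818 0.0088 0.0627] [ 0.0013 -0.0308] 0.1930925
(590, 222) [ 0.4903 -0.0441  0.0587] [ 0.0017 -0.0844] 0.19685419
(325, 265) [0.4745 0.1174 0.1273] [0.0106 0.0776] 0.12867132
(413, 170) [0.5026 0.0646 0.044 ] [0.0304 0.0212] 0.20234509
(505, 170) [0.5114 0.008  0.0439] [ 0.0305 -0.0361] 0.20241281
(590, 275) [ 0.4496 -0.0732  0.0446] [-0.043  -0.1069] 0.22359625
0.0825 2727 0.06185731289105984 [[-0.0153, 0.0638], [0.0165, 0.0968]]
0.0275 3131 0.06176742442610575 [[-0.0157, 0.0096], [0.0167, 0.0424]]
-0.0275 3328 0.06164899479544034 [[-0.0157, -0.0452], [0.0169, -0.0124]]
-0.0825 3015 0.057291630082267044 [[-0.0159, -0.1002], [0.017, -0.0672]]
```

View pics/w1b.png

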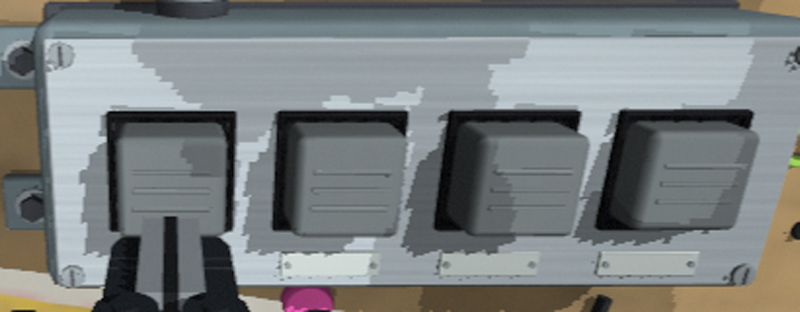

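The wrist view puts the cap centres within 2 mm of the plan. The depth suggests the rightmost key, with its top at 58.7 mm, is the latched one. I'll still tap all four in order, starting with key 1.

Call:
{"op": "servo_tool", "data": {
  "steps": [
    [-1,0,1,0.1,0],
    [-1,0,2,0.1,0],
    [-1,0,2.8,0.1,0],
    [-1,0,3.3,0.1,0],
    [-1,0,3.3,0.1,0],
    [-1,0,3.3,0.1,0]
  ]
}}

```text
time_s: 3.5
ee_pos: [0.4634, 0.1186, 0.0686]
eef_rot: [-0.163, 2.142, -2.142]
contact_force: [0.0, -0.6, 1.1]
grip_width: 0.0001
```

```bash
python3 st.py
```

```text
t 3.5 p [0.4634 0.1186 0.0686] F [ 0.01 -0.57  1.06] w 0.0001
[[-0.9883, 0.0005, 0.1523], [-0.1523, 0.0001, -0.9883], [-0.0005, -1.0, -0.0]]
key 1 shift cm to z=.075 [-0.01 -0.64 -0.2 ]
key 2 shift cm to z=.075 [-0.01 -0.64  5.3 ]
key 3 shift cm to z=.075 [-1.00e-02 -6.40e-01  1.08e+01]
key 4 shift cm to z=.075 [-1.00e-02 -6.40e-01  1.63e+01]
twist left -0.00016675984204813737
```

Call:
{"op": "servo_tool", "data": {
  "steps": [
    [-1,0,0.2,0,0],
    [-1,0,0.4,0,0],
    [-1,0,0.4,0,0],
    [-1,0,0.4,0,0]
  ]
}}

```text
time_s: 4.0
ee_pos: [0.4633, 0.1185, 0.0643]
eef_rot: [-0.164, 2.142, -2.142]
contact_force: [-0.1, 0.3, 0.1]
grip_width: -0.0004
```

Call:
{"op": "servo_tool", "data": {
  "steps": [
    [-1,0,0.1,0,0],
    [-1,0,0.1,0,0],
    [-1,0,0.1,0,0]
  ]
}}

```text
time_s: 4.38
ee_pos: [0.4633, 0.1185, 0.0633]
eef_rot: [-0.164, 2.142, -2.142]
contact_force: [0.1, -0.7, 0.6]
grip_width: 0.0002
```

Call:
{"op": "servo_tool", "data": {
  "steps": [
    [-1,0,0.1,0,0],
    [-1,0,0.1,0,0]
  ]
}}

```text
time_s: 4.62
ee_pos: [0.4633, 0.1185, 0.0624]
eef_rot: [-0.164, 2.142, -2.142]
contact_force: [-0.5, -0.3, 1.1]
grip_width: -0.0003
```

Call:
{"op": "servo_tool", "data": {
  "steps": [
    [-1,0,0.1,0,0],
    [-1,0,0.1,0,0]
  ]
}}

```text
time_s: 4.88
ee_pos: [0.4634, 0.1185, 0.0614]
eef_rot: [-0.164, 2.142, -2.142]
contact_force: [0.2, 0.2, 2.0]
grip_width: 0.0002
```

Call:
{"op": "servo_tool", "data": {
  "steps": [
    [-1,0,0.1,0,0],
    [-1,0,0.1,0,0]
  ]
}}

```text
time_s: 5.12
ee_pos: [0.4633, 0.1185, 0.0603]
eef_rot: [-0.164, 2.142, -2.142]
contact_force: [-0.3, -0.9, 2.3]
grip_width: 0.0001
```

Call:
{"op": "servo_tool", "data": {
  "steps": [
    [-1,0,0,0,0]
  ]
}}

```text
time_s: 5.25
ee_pos: [0.4633, 0.1185, 0.0604]
eef_rot: [-0.164, 2.142, -2.142]
contact_force: [0.6, 0.3, 2.1]
grip_width: -0.0002
```

Call:
{"op": "servo_tool", "data": {
  "steps": [
    [-1,0,0,0,0]
  ]
}}

```text
time_s: 5.38
ee_pos: [0.4633, 0.1185, 0.0604]
eef_rot: [-0.164, 2.142, -2.142]
contact_force: [-0.5, 0.5, 3.1]
grip_width: 0.0001
```

Key 1 gave way about 2.5 mm under 2.5 N, so it's free. Next is key 2, with the same command depth.

Call:
{"op": "servo_tool", "data": {
  "steps": [
    [-1,0,-0.8,0,0],
    [-1,0,-1.6,0,0],
    [-1,0,-1.6,2.8,0],
    [-1,0,-1.6,5.5,0],
    [-1,0,-1.6,5.5,0],
    [-1,0,-0.8,5.5,0],
    [-1,0,-0.4,5.5,0],
    [-1,0,-0.2,5.5,0],
    [-1,0,-0.1,5.5,0],
    [-1,0,-0.1,5.5,0]
  ]
}}

```text
time_s: 6.62
ee_pos: [0.4716, 0.0645, 0.0615]
eef_rot: [-0.164, 2.142, -2.141]
contact_force: [-1.7, 0.8, 1.4]
grip_width: 0.0001
```

Call:
{"op": "servo_tool", "data": {
  "steps": [
    [-1,0,0.1,0,0],
    [-1,0,0.1,0,0]
  ]
}}

```text
time_s: 6.88
ee_pos: [0.4718, 0.0644, 0.0605]
eef_rot: [-0.163, 2.142, -2.141]
contact_force: [-0.6, 2.2, 2.7]
grip_width: -0.0001
```

Call:
{"op": "servo_tool", "data": {
  "steps": [
    [-1,0,0,0,0]
  ]
}}

```text
time_s: 7.0
ee_pos: [0.4718, 0.0643, 0.0605]
eef_rot: [-0.163, 2.142, -2.141]
contact_force: [-1.0, 2.1, 2.0]
grip_width: 0.0002
```

Call:
{"op": "servo_tool", "data": {
  "steps": [
    [-1,0,0,0,0]
  ]
}}

```text
time_s: 7.12
ee_pos: [0.4718, 0.0642, 0.0604]
eef_rot: [-0.163, 2.142, -2.141]
contact_force: [0.5, 1.4, 2.4]
grip_width: -0.0002
```

Key 2 is also free: it followed to 60.4 mm under about 2.4 N. On to key 3.

Call:
{"op": "servo_tool", "data": {
  "steps": [
    [-1,0,-0.8,0,0],
    [-1,0,-1.6,0,0],
    [-1,0,-1.6,2.8,0],
    [-1,0,-1.6,5.5,0],
    [-1,0,-1.6,5.5,0],
    [-1,0,-0.8,5.5,0],
    [-1,0,-0.4,5.5,0],
    [-1,0,-0.2,5.5,0],
    [-1,0,-0.1,5.5,0],
    [-1,0,-0.1,5.5,0]
  ]
}}

```text
time_s: 8.38
ee_pos: [0.48, 0.0101, 0.0615]
eef_rot: [-0.164, 2.142, -2.141]
contact_force: [-1.2, 1.9, 2.1]
grip_width: 0.0
```

Call:
{"op": "servo_tool", "data": {
  "steps": [
    [-1,0,0.1,0,0],
    [-1,0,0.1,0,0]
  ]
}}

```text
time_s: 8.62
ee_pos: [0.4802, 0.01, 0.0605]
eef_rot: [-0.163, 2.142, -2.141]
contact_force: [0.0, 1.8, 3.3]
grip_width: 0.0001
```

Call:
{"op": "servo_tool", "data": {
  "steps": [
    [-1,0,0,0,0]
  ]
}}

```text
time_s: 8.75
ee_pos: [0.4802, 0.0099, 0.0605]
eef_rot: [-0.163, 2.142, -2.141]
contact_force: [0.5, 2.6, 2.6]
grip_width: -0.0001
```

Call:
{"op": "servo_tool", "data": {
  "steps": [
    [-1,0,0,0,0]
  ]
}}

```text
time_s: 8.88
ee_pos: [0.4802, 0.0099, 0.0605]
eef_rot: [-0.163, 2.142, -2.142]
contact_force: [-0.0, 1.3, 3.5]
grip_width: 0.0003
```

Key 3 is free too, at about 3 N for a 2.5 mm give. Key 4 comes next. It's expected to be lower, so I'll approach to 60.5 mm first and then step down.

Call:
{"op": "servo_tool", "data": {
  "steps": [
    [-1,0,-0.8,0,0],
    [-1,0,-1.6,0,0],
    [-1,0,-1.6,2.8,0],
    [-1,0,-1.6,5.5,0],
    [-1,0,-1.6,5.5,0],
    [-1,0,-0.8,5.5,0],
    [-1,0,-0.4,5.5,0],
    [-1,0,-0.2,5.5,0],
    [-1,0,0,5.5,0],
    [-1,0,0,5.5,0]
  ]
}}

```text
time_s: 10.12
ee_pos: [0.4883, -0.0444, 0.0602]
eef_rot: [-0.164, 2.142, -2.142]
contact_force: [0.4, 0.5, 0.4]
grip_width: 0.0001
```

Call:
{"op": "servo_tool", "data": {
  "steps": [
    [-1,0,0.1,0,0],
    [-1,0,0.1,0,0]
  ]
}}

```text
time_s: 10.38
ee_pos: [0.4884, -0.0446, 0.0593]
eef_rot: [-0.164, 2.142, -2.142]
contact_force: [-0.4, 0.3, -0.2]
grip_width: 0.0003
```

Call:
{"op": "servo_tool", "data": {
  "steps": [
    [-1,0,0.1,0,0],
    [-1,0,0.1,0,0]
  ]
}}

```text
time_s: 10.62
ee_pos: [0.4885, -0.0446, 0.0586]
eef_rot: [-0.163, 2.142, -2.142]
contact_force: [-0.1, -0.4, 0.9]
grip_width: -0.0
```

Call:
{"op": "servo_tool", "data": {
  "steps": [
    [-1,0,0.05,0,0],
    [-1,0,0.05,0,0]
  ]
}}

```text
time_s: 10.88
ee_pos: [0.4885, -0.0446, 0.0581]
eef_rot: [-0.164, 2.142, -2.142]
contact_force: [-0.0, -0.0, 3.7]
grip_width: 0.0
```

Call:
{"op": "servo_tool", "data": {
  "steps": [
    [-1,0,0,0,0]
  ]
}}

```text
time_s: 11.0
ee_pos: [0.4885, -0.0446, 0.0581]
eef_rot: [-0.163, 2.142, -2.142]
contact_force: [-0.9, 0.4, 3.5]
grip_width: -0.0004
```

Key 4 is stiff: 3.6 N with less than 1 mm of give, so it's the latched one. I'll press it slowly to the stop.

Call:
{"op": "servo_tool", "data": {
  "steps": [
    [-1,0,0.1,0,0],
    [-1,0,0.2,0,0],
    [-1,0,0.3,0,0],
    [-1,0,0.4,0,0],
    [-1,0,0.48,0,0],
    [-1,0,0.48,0,0]
  ]
}}

```text
time_s: 11.75
ee_pos: [0.4885, -0.0446, 0.0533]
eef_rot: [-0.163, 2.142, -2.142]
contact_force: [-1.8, 0.8, 5.8]
grip_width: -0.0003
```

Call:
{"op": "servo_tool", "data": {
  "steps": [
    [-1,0,0.05,0,0],
    [-1,0,0.05,0,0]
  ]
}}

```text
time_s: 12.0
ee_pos: [0.4885, -0.0446, 0.053]
eef_rot: [-0.163, 2.142, -2.142]
contact_force: [-2.2, 0.5, 7.9]
grip_width: -0.0002
```

Call:
{"op": "servo_tool", "data": {
  "steps": [
    [-1,0,0.1,0,0],
    [-1,0,0.1,0,0]
  ]
}}

```text
time_s: 12.25
ee_pos: [0.4886, -0.0446, 0.053]
eef_rot: [-0.163, 2.141, -2.142]
contact_force: [-5.4, 1.2, 11.6]
grip_width: -0.0002
```

Now on the stop: 1 mm more command gave no travel and the force rose to 11.6 N. I'll let go and lift well clear.

Call:
{"op": "servo_tool", "data": {
  "steps": [
    [-1,0,-0.3,0,0],
    [-1,0,-0.8,0,0],
    [-1,0,-1.5,0,0],
    [-1,0,-3,0,0],
    [-1,0,-5,0,0],
    [-1,0,-8,0,0],
    [-1,2,-10,0,0],
    [-1,4,-11,0,0],
    [-1,6,-11,0,0],
    [-1,6,-11,0,0]
  ]
}}

```text
time_s: 13.5
ee_pos: [0.4289, -0.0539, 0.1631]
eef_rot: [-0.161, 2.14, -2.142]
contact_force: [0.8, -0.1, -0.3]
grip_width: 0.0001
```

```bash
python3 st.py|head -1; python3 - <<'E'
from h import *
C=cam("wrist"); c,R,t=C
p,d=r.snapshot("wrist"); cv2.imwrite("pics/w2.png",p)
v,u=np.mgrid[0:400,0:640]
P=np.stack([(u-c['cx'])/c['fx']*d,(v-c['cy'])/c['fy']*d,d],-1); W=((P.reshape(-1,3)-t)@R).reshape(400,640,3)
c0=np.array([.4758,.0390]);a=np.deg2rad(8.75);ey=np.array([-np.sin(a),np.cos(a)]);ex=np.array([ey[1],-ey[0]])
S=np.stack([(W[...,:2]-c0)@ex,(W[...,:2]-c0)@ey],-1)
for y in [.081,.026,-.029,-.0835]:
    m=(abs(S[...,1]-y)<.01)&(abs(S[...,0])<.01)&(W[...,2]<.08)&(d>0); print(y,m.sum(),np.median(W[m][:,2]) if m.any() else None)
p,d=r.snapshot("top"); cv2.imwrite("pics/t2.png",p)
p0=cv2.imread("pics/top0.png")
cv2.imwrite("pics/t2c.png",np.vstack([cv2.resize(q[140:255,200:460],None,fx=2.5,fy=2.5) for q in (p0,p)]))
E
```

```text
t 13.5 p [ 0.4289 -0.0539  0.1631] F [ 0.81 -0.14 -0.26] w 0.0001
0.081 773 0.06230773276024945
0.026 775 0.06222865524699281
-0.029 771 0.06218939873270712
-0.0835 780 0.06207450692025325
```

View pics/t2c.png

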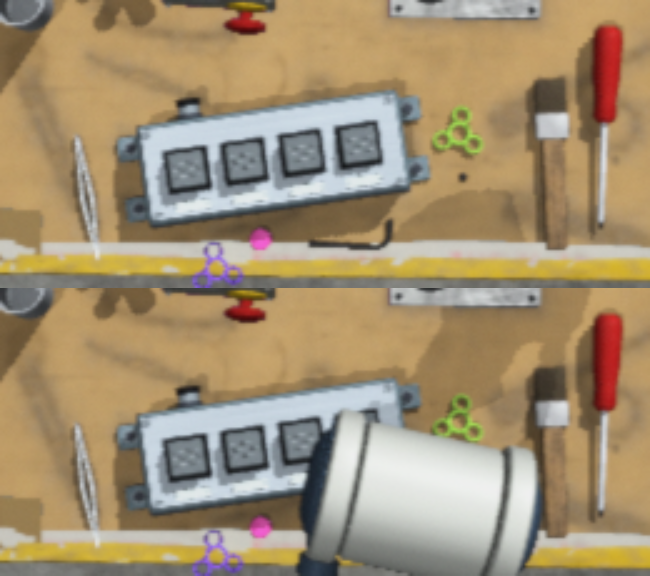

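View pics/w2.png

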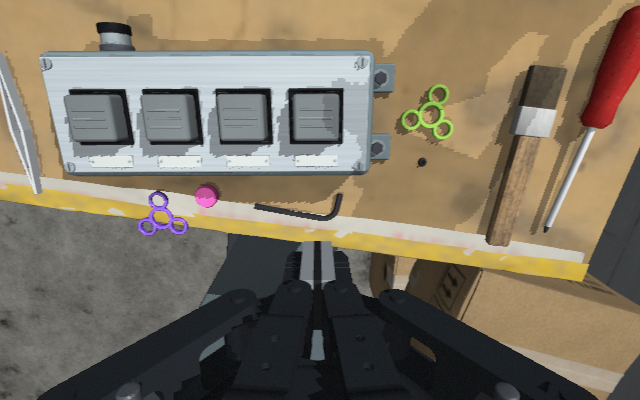

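The top and wrist views show all four caps level at about 62.2 mm by depth, caps at wrist pixels (97,116), (170,116), (243,116) and (316,116). The loose things are undisturbed, and the fingers are 100 mm clear. I'm handing it in.

```bash
python3 -c "
from workcell import r
print(r.sign_off())"
```

```text
the job is handed in; nothing more can be done
None
```

The latched key was the rightmost one. I pressed it fully in and let go, and it sprang out level with the other three. The job was handed in at about 13.6 s; sign-off gives no verdict.

- **Tapping:** I tapped the four keys from left to right with the fingers shut. Keys 1 to 3 gave about 2.5 mm under 2 to 3.5 N, so they were free. Key 4 stood lower and took about 3.6 N with less than 1 mm of give, so it was the latched one.
- **Releasing:** I pressed key 4 until it stopped moving. The tip stayed at 53.0 mm while the force rose to 11.6 N. Then I let go and lifted clear.
- **Last checks:** Wrist-camera depth put all four caps at 62.1 to 62.3 mm (nominal 63 mm, within calibration). The fingers were about 100 mm above the keys. By eye, the loose things in view of the last pictures look unmoved, but the measuring cup is only partly in the top-view crop I compared.
- **Disagreement:** The top and wrist cameras differed by up to about 2 mm on where the keys lie along the row, which did not affect the taps. Force readings carried about 1 N of noise.

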